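# Set the engraver's rotary work holder to the large stud and lock it

### The job

On the engraver's rotary work holder, push the lever's upright paddle around with the fingertips, without pinching it, until the ring's pointer points at the middle of the large brass stud. Then press the black lock plunger fully down and move clear, leaving the ring at that setting and the loose tools on the bench where they are.

Things in the scene. Friction and masses are not known exactly. Their poses are not given: they have to be found in the camera images.
- holder: engraver's rotary work holder, fixed to the bench: a dark steel disc 184 mm across and 25 mm thick with white scale ticks on the far half of its top, and on its +y side a tongue that carries the lock plunger. Origin: on the ring's vertical turning axis, at bench height; x away from the lever towards the scale, z up. Its yaw differs from start to start.
- ring (a joint): angle in rad of the aluminium ring (110 mm across, its flat top 46 mm above the bench) that turns on the holder with a brass roundel clamped in it. At 0 the pointer is along the holder's +x; grows anticlockwise seen from above; stops at +-1.25. Stiff bearing: about 2.5 N at the paddle turns it, it stays where it is left and does not coast.
- pointer (a point): tip of the steel pointer, a wedge 12 mm wide, on the ring's rim, 67 mm from the turning axis and 44 mm above the bench. Its frame turns with the ring: x radially outward the way the pointer points, z up.
- paddle (a point): middle of the top edge of the upright steel paddle at the end of the lever, on the side of the ring opposite the pointer. The paddle stands radially, 105 mm from the axis: 30 mm long radially, 12 mm thick, from 48 to 92 mm above the bench, on a 12 mm wide lever arm 42 to 50 mm above the bench. Axes as those of the ring.
- plunger (a joint): how far the lock plunger is pressed, in m: 0 up, 0.010 fully down. It moves against about 5 N of friction with no spring and stays where it is left.
- plunger_top (a point): middle of the top of the lock plunger, a round black mushroom button 36 mm across (flat top 26 mm across) on a steel boss 48 mm across, 130 mm from the turning axis along the holder's +y; its top is 52 mm above the bench when up, 42 mm when down
- stud_large: the large brass stud: a fixed round stud 16 mm in diameter and 10 mm tall on the holder's top, about 77 mm from the turning axis, beyond the pointer's tip; it marks the wanted setting. Origin: centre of its underside, 25 mm above the bench. The four studs stand about 30 and 58 degrees either side of the holder's +x, and which is where differs.
- stud_small1: a small brass stud, 7 mm in diameter and 6 mm tall, fixed on the holder's top like the large one: another setting, not wanted now
- stud_small2: a small brass stud, 7 mm in diameter and 6 mm tall, fixed on the holder's top like the large one: another setting, not wanted now
- stud_small3: a small brass stud, 7 mm in diameter and 6 mm tall, fixed on the holder's top like the large one: another setting, not wanted now
- bench_block: loose dark steel bench block 70 x 70 x 22 mm; to be left where it is; origin at the centre of its underside
- cup: loose earthenware cup, 52 mm across, 50 mm tall; to be left where it is; origin at the centre of its underside
- weight: loose steel weight, 34 mm across, 36 mm tall; to be left where it is; origin at the centre of its underside
- hammer: loose hammer 240 mm long; to be left where it is; origin in the middle of its length
- jar: loose glass jar 52 mm across, 70 mm tall; to be left where it is; origin at the centre of its underside
- mandrel: loose steel ring mandrel on a foot 38 mm across, 110 mm tall; to be left where it is; origin at the centre of its underside
- driver: loose screwdriver 160 mm long, red handle; to be left where it is; origin in the middle of its length

How it is judged:
By the outcome, as a careful person would: the job done as asked, in the order asked, and still so for the second after the job is handed in, with the robot touching nothing.
It also fails if it takes over 45 s, if anything falls off the work surface, if the arm or the gripper's body presses on something with over 40 N, if the wrist force passes 120 N, or if a joint passes its speed limit or range.

### The arm

A 6-joint arm with a two-finger parallel gripper is mounted at the origin on the work surface. World frame = base frame: x ahead of the robot, y to its left, z up, the work surface at z = 0. Lengths are in m, angles in rad, forces in N, time in s.
With the tool pointing down it reaches from about 0.325 to 0.85 m from the base axis. Payload 15.5 kg.
Tool frame: the origin (TCP) lies at the very end of the fingers, on their centre line; the grasp point (between the pads) lies 19 mm behind it; z points along the fingers, y is the line along which they close (so a half turn about z gives the same grasp; the last joint's range is limited). The gripper opens to 91 mm and grips with 3 to 60 N. Pads are 32 mm wide; open, the fingers measure 118 mm over their backs; the gripper's body (76 mm by 178 mm) begins 60 mm behind the grasp point.
Start: joints at [1.127, 0.494, 1.345, -0, 1.302, -0.096], TCP at [0.213, 0.588, 0.214] pointing down, gripper open.
Joint ranges: [-2.91, 2.91], [-0.82, 2.16], [0.22, 2.67], [-1.22, 4.37], [0.12, 2.79], [-3.08, 3.08]. Speed limits (rad/s): [1.89, 1.89, 2.57, 3.01, 3.01, 3.01].

### API

Orientations are given as a unit quaternion [w, x, y, z].
In Python, from rig import readout, capture, manip, nets gives the robot as it stands. The module is installed in compiled form; this text tells all that it offers.
- The arm moves only by the tool drive_tool, never from a script. Its argument "steps" is a list of rows, each a list of 5 numbers: the shift along the tool's x, y, z in m, then the turn about the tool's z in degrees, then the closure, from 0 (fully open) to 1 (shut). In form: [[dx, dy, dz, spin, claw], ...]. A call has 1 to 5 rows; each row is the pose to reach, as a shift and turn from the pose commanded when the call began, along the tool's axes at that moment; what a row does not reach only later rows make up. A row lasts 1/10 s, in which the tool goes at most 50 mm and 8.59 degrees, less where a joint would pass 70% of its speed; a pose out of reach is approached as far as the arm can. A call with a gripper value outside its range is refused whole. The fingers move at their own pace and stop on an object; "squeeze" is the grip in N (left out, the last holds). Time passes only in rows, so rows that repeat a pose let the fingers close. It gives the time, the measured TCP pose, the force, the opening and the grip force at its end, in the units of the state.
- readout.state(): the state, without advancing time (a new reading comes with each control period).
- capture(name): name is "scene" or "top" or "wrist"; returns a dict with "frame" (420x560x3 uint8, blue, green, red), "fx", "fy", "cx", "cy" (pixels), "rvec" (rotation vector, rad) and "tvec" (3), from world to camera coordinates, as OpenCV has them; the wrist camera has in their place "hand_eye" (4x4, takes a point from camera to tool coordinates, whose origin is the TCP and whose axes are the flange's). Camera axes: x right, y down, z forward; pixel columns grow to the right and rows downward; lengths in m; the calibration is good to about 2 mm. A picture is of the moment at which its call begins: read the wrist's pose just before it. There is no depth.
- manip.finish_job(): hands the job in; it is judged then, once.
Trained networks look in a picture, given as the dict that the camera call returned (one of the last four; its "shot" number tells which), for a name from the list of things; names that differ only in an ending like _2 or _b are one class to them, and where a whole thing is asked for, a point or a joint stands for the part that bears it (a point fixed in the world has none). Each returns a list of dicts, best first, with "p" (0 to 1); they miss things now and then, are a little off and sometimes report something else, mostly with a low value. They report only what shows in the picture. A call takes as long as a camera call.
- nets.masks_of(picture, thing): "mask" (420x560 bool, what is visible of it) and "extent" ([left, top, right, bottom] in pixels, round what is visible of it).
The state is a dict: "time": time; "qpos": joint angles; "joint_vel": joint speeds; "joint_efforts": joint torques, N m; "tool_pos": TCP position; "orientation": TCP orientation; "ft_force": force on the tool from outside, world axes, zero at the start; "wrist_torque": the same for the moment, N m; "opening": finger opening in m; "gripper_force": force on a finger pad.
Only numpy, scipy, OpenCV 4.12 (cv2) and the standard library are available. Lean on these libraries where they do the work, as an engineer would, in place of code of your own. Each camera call takes 0.05 s, during which the arm holds its last target. There are 200 camera calls.

## Working session

There is one attempt and no reset: what is moved stays moved. The work goes in short steps, Python scripts to look and compute and a tool call to move; the robot and the scene stay as the last step left them, time stands still between calls to the robot, and variables do not carry over. Pictures are saved under pics/ and viewed, at most 10 in all, crops included, and the job is handed in when it is done.

Besides the shell and the picture viewer there is one more tool, called by a JSON object that holds its "fn" and its "kwargs", one argument or row to a line. drive_tool: Moves the arm, as the interface text tells. Its arguments: {"type":"object","properties":{"steps":{"type":"array","items":{"type":"array","items":{"type":"number"}}},"squeeze":{"type":"number"}},"required":["steps"]}

```bash
mkdir -p pics; python3 - <<'E'
from rig import readout,capture
import cv2
s=readout.state();print(s)
for n in ("top","scene"):
    c=capture(n);cv2.imwrite(f"pics/{n}0.png",c["frame"]);print(n,{k:v for k,v in c.items() if k!="frame"})
E
```

```text
{'time': 0.0, 'qpos': array([ 1.12750012e+00,  4.94137800e-01,  1.34609804e+00, -2.46292433e-05,
        1.30247596e+00, -9.54918496e-02]), 'joint_vel': array([ 2.01686021e-03, -5.05816740e-04,  4.25263230e-04, -1.10066113e-04,
        1.49742098e-04, -3.54549338e-05]), 'joint_efforts': array([-3.02725639e-03, -8.78809333e+01, -3.81858122e+01,  7.05262762e-02,
        5.31781325e-02, -5.94303265e-05]), 'tool_pos': array([0.21286969, 0.587257  , 0.21337768]), 'orientation': array([-1.37484882e-04,  1.73023732e-01,  9.84917497e-01, -5.42550056e-04]), 'ft_force': array([ 0.73804864, -0.16960056,  0.65736908]), 'wrist_torque': array([-0.01419506, -0.03984327, -0.00804755]), 'gripper_force': 0.0, 'opening': 0.09116416932118221}
top {'fx': 515.5023112739605, 'fy': 515.5023112739605, 'cx': 275.3175869900278, 'cy': 212.03300250881642, 'rvec': array([ 2.20853848, -2.15046136,  0.06700799]), 'tvec': array([-0.03712599,  0.59105366,  1.54497302]), 'shot': 1}
scene {'fx': 434.5919583311385, 'fy': 434.5919583311385, 'cx': 279.5941705548469, 'cy': 205.88991974644088, 'rvec': array([ 1.24598766,  2.41011568, -0.82007086]), 'tvec': array([ 0.36461084, -0.29134352,  1.40260694]), 'shot': 2}
```

View pics/top0.png

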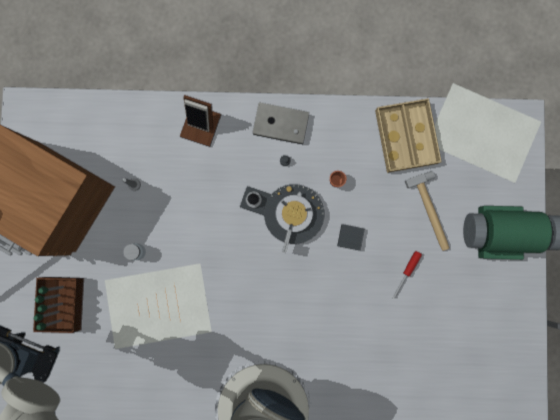

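View pics/scene0.png

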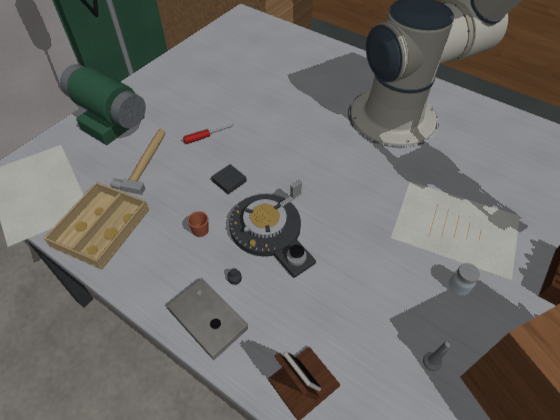

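The top view shows the holder at about (294,213), with the plunger at (254,199), the lever at (289,245) and the studs along the far rim. The cup (337,179) and weight (285,160) stand close by.

```bash
cat > h.py <<'E'
import numpy as np,cv2
from rig import readout,capture,nets
def ray(c,uv,z):
    K=np.array([[c["fx"],0,c["cx"]],[0,c["fy"],c["cy"]],[0,0,1]])
    R=cv2.Rodrigues(c["rvec"])[0];t=c["tvec"]
    o=-R.T@t; d=R.T@np.linalg.solve(K,[uv[0],uv[1],1.]); return o+d*(z-o[2])/d[2]
def proj(c,P):
    K=np.array([[c["fx"],0,c["cx"]],[0,c["fy"],c["cy"]],[0,0,1]])
    return cv2.projectPoints(np.array([P],float),c["rvec"],c["tvec"],K,None)[0].ravel()
def cen(m):
    v,u=np.nonzero(m["mask"]); return np.array([u.mean(),v.mean()])
E
python3 - <<'E'
from h import *
Z=dict(holder=.02,ring=.046,pointer=.044,paddle=.07,plunger_top=.05,stud_large=.033,stud_small1=.03,cup=.025,weight=.018,bench_block=.011)
for n in("top","scene"):
    c=capture(n)
    for k,z in Z.items():
        for m in nets.masks_of(c,k)[:4]:
            if m["p"]>.2: print(n,k,round(m["p"],2),cen(m).round(1),m["extent"],m["mask"].sum(),ray(c,cen(m),z).round(4))
    f=c["frame"]; a=f[170:270,225:365] if n=="top" else f[165:285,210:350]
    cv2.imwrite(f"pics/{n}1.png",cv2.resize(a,None,fx=5,fy=5,interpolation=cv2.INTER_CUBIC))
E
```

```text
top holder 0.55 [287.3 212.4] [241.9, 180.9, 321.3, 253.2] 3459 [ 0.5919 -0.0576  0.02  ]
top ring 0.78 [293.4 215.9] [275.5, 195.1, 316.6, 252.3] 1199 [ 0.5799 -0.0759  0.046 ]
top pointer 0.68 [293.6 214.8] [273.8, 192.7, 312.3, 251.1] 1098 [ 0.5833 -0.0764  0.044 ]
top paddle 0.92 [293.2 216. ] [276.3, 194.5, 311.2, 255.5] 1202 [ 0.5779 -0.075   0.07  ]
top plunger_top 0.66 [252.5 199. ] [249.5, 196.7, 257.7, 204.2] 110 [0.627  0.0475 0.05  ]
top stud_small1 0.27 [287.1 212.4] [242.2, 180.3, 321.9, 252.6] 3278 [ 0.5911 -0.0569  0.03  ]
top cup 0.66 [337.5 179. ] [328.5, 169.6, 347.8, 187.6] 231 [ 0.6973 -0.2079  0.025 ]
top weight 0.68 [284.4 160.6] [275.9, 154.2, 293.0, 168.3] 120 [ 0.7508 -0.0449  0.018 ]
top bench_block 0.96 [350.4 237.2] [337.4, 224.9, 364.7, 248.7] 556 [ 0.5219 -0.2516  0.011 ]
scene holder 0.77 [271.4 228.9] [227.0, 180.3, 314.4, 282.3] 4609 [ 0.599  -0.0498  0.02  ]
scene ring 0.96 [268.1 213.9] [244.4, 179.5, 301.1, 238.5] 1642 [ 0.5809 -0.0729  0.046 ]
scene pointer 0.94 [268.3 213.9] [243.0, 179.5, 300.8, 238.2] 1579 [ 0.5793 -0.0736  0.044 ]
scene pointer 0.34 [198.6 223. ] [187.0, 210.7, 206.7, 235.2] 428 [ 0.703  -0.1977  0.044 ]
scene paddle 0.9 [268.5 214.1] [245.5, 181.1, 301.3, 240.2] 1580 [ 0.5952 -0.061   0.07  ]
scene plunger_top 0.6 [296.1 250.6] [288.4, 244.7, 302.0, 257.5] 167 [0.6323 0.0465 0.05  ]
scene plunger_top 0.55 [198.6 223.4] [188.1, 212.8, 207.8, 234.2] 419 [ 0.7065 -0.1935  0.05  ]
scene stud_large 0.62 [252.  242.5] [249.6, 237.8, 253.4, 246.6] 26 [ 0.6663 -0.0594  0.033 ]
scene stud_small1 0.24 [228.8 178.4] [215.0, 165.3, 249.8, 193.6] 578 [ 0.5357 -0.2393  0.03  ]
scene cup 0.77 [198.2 222.6] [188.8, 211.0, 206.5, 234.5] 401 [ 0.6941 -0.2107  0.025 ]
scene weight 0.47 [234.  275.4] [227.2, 267.0, 243.8, 282.7] 197 [ 0.7566 -0.0446  0.018 ]
scene bench_block 0.58 [228.4 178.1] [211.7, 165.2, 250.8, 192.7] 624 [ 0.5236 -0.2529  0.011 ]
```

View pics/top1.png

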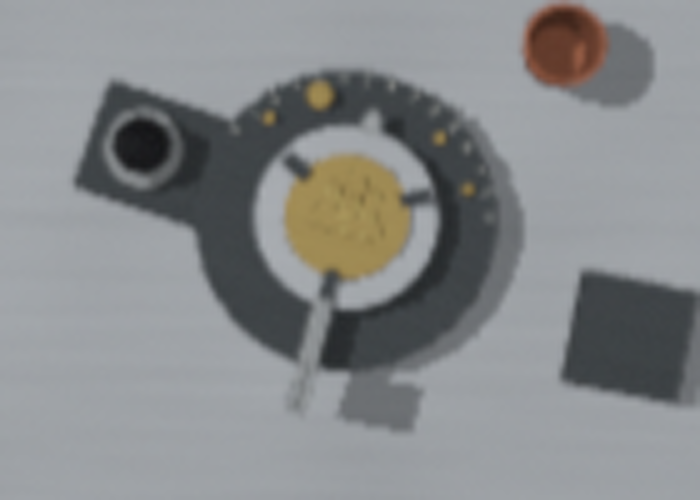

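View pics/scene1.png

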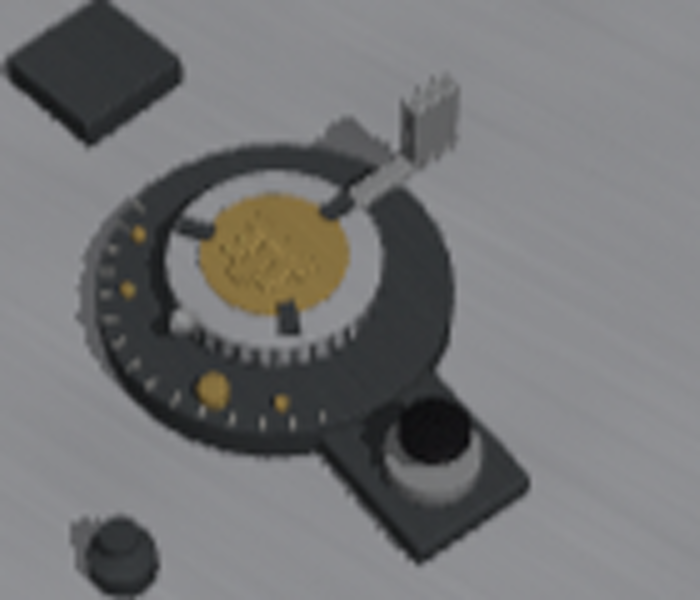

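{"fn": "drive_tool", "kwargs": {
  "steps": [
    [-0.24,-0.24,-0.04,0,1],
    [-0.24,-0.24,-0.04,0,1],
    [-0.24,-0.24,-0.04,0,1],
    [-0.24,-0.24,-0.04,0,1],
    [-0.24,-0.24,-0.04,0,1]
  ]
}}

```text
time: 1.7
tool_pos: [0.3186, 0.361, 0.2435]
orientation: [0.0, 0.173, 0.985, 0.0]
ft_force: [1.8, -0.5, 1.0]
opening: 0.054
gripper_force: 0.0
```

{"fn": "drive_tool", "kwargs": {
  "steps": [
    [-0.3,-0.3,0,0,1],
    [-0.3,-0.3,0,0,1],
    [-0.3,-0.3,0,0,1],
    [-0.3,-0.3,0,0,1],
    [-0.3,-0.3,0,0,1]
  ]
}}

```text
time: 2.2
tool_pos: [0.4248, 0.1343, 0.2435]
orientation: [0.0, 0.173, 0.985, 0.0]
ft_force: [0.6, 0.3, -0.3]
opening: 0.014
gripper_force: 0.0
```

{"fn": "drive_tool", "kwargs": {
  "steps": [
    [-0.14,-0.14,0,0,1],
    [-0.14,-0.14,0,0,1],
    [-0.14,-0.14,0,0,1],
    [-0.14,-0.14,0,0,1],
    [-0.14,-0.14,0,0,1]
  ]
}}

```text
time: 2.7
tool_pos: [0.5104, -0.0479, 0.2432]
orientation: [0.001, 0.175, 0.985, -0.001]
ft_force: [0.0, 0.2, -0.1]
opening: 0.0005
gripper_force: 0.0
```

```bash
python3 - <<'E'
from h import *
s=readout.state();print(s["time"],s["tool_pos"],s["orientation"])
c=capture("wrist");cv2.imwrite("pics/w0.png",c["frame"]);print({k:v for k,v in c.items() if k!="frame"})
E
```

```text
2.7 [ 0.51036058 -0.04790147  0.24315835] [ 9.23396712e-04  1.75110242e-01  9.84548247e-01 -5.48325396e-04]
{'fx': 338.32872864674, 'fy': 338.32872864674, 'cx': 278.6412029115426, 'cy': 203.94133132729075, 'hand_eye': array([[-1.07317357e-03, -9.64403818e-01, -2.64431699e-01,
         7.37631121e-02],
       [ 9.99998789e-01, -1.33290923e-03,  8.02817804e-04,
         8.33163363e-04],
       [-1.12670401e-03, -2.64430517e-01,  9.64404081e-01,
        -1.70671129e-01],
       [ 0.00000000e+00,  0.00000000e+00,  0.00000000e+00,
         1.00000000e+00]]), 'shot': 5}
```

View pics/w0.png

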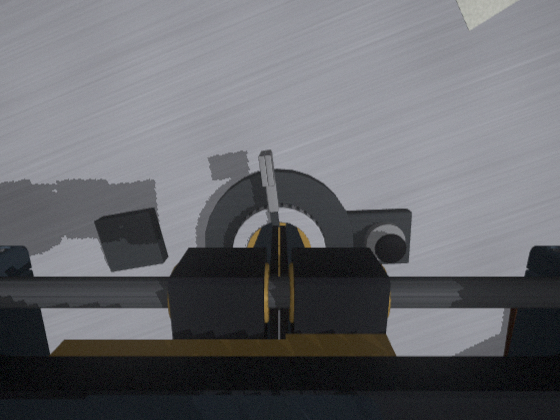

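The wrist view shows the ring, with the lever pointing at (267,160) and the plunger at (390,247). The fingers hide the studs, so I'll shift outward for a clear view of them.

{"fn": "drive_tool", "kwargs": {
  "steps": [
    [-0.16,-0.02,0.02,0,1],
    [-0.16,-0.02,0.02,0,1],
    [-0.16,-0.02,0.02,0,1],
    [-0.16,-0.02,0.02,0,1],
    [-0.16,-0.02,0.02,0,1]
  ]
}}

```text
time: 3.25
tool_pos: [0.6525, -0.1161, 0.2221]
orientation: [-0.0, 0.173, 0.985, 0.0]
ft_force: [-1.0, 0.7, -0.3]
opening: 0.0005
gripper_force: 0.0
```

```bash
cat >> h.py <<'E'
from scipy.spatial.transform import Rotation as Ro
def wcap():
    s=readout.state(); c=capture("wrist"); T=np.eye(4); q=s["orientation"]
    T[:3,:3]=Ro.from_quat(q[[1,2,3,0]]).as_matrix(); T[:3,3]=s["tool_pos"]
    W=np.linalg.inv(T@c["hand_eye"]); c["rvec"]=cv2.Rodrigues(W[:3,:3])[0].ravel(); c["tvec"]=W[:3,3]
    return s,c
E
python3 - <<'E'
from h import *
s,c=wcap();print(s["time"],s["tool_pos"],s["joint_vel"].round(3))
import pickle;pickle.dump(c,open("w1.pkl","wb"))
cv2.imwrite("pics/w1.png",c["frame"])
u,v=proj(c,[.588,-.077,.04]);print(u,v)
u0,v0=int(max(0,min(u-130,300))),int(max(0,min(v-110,220)))
print(u0,v0);cv2.imwrite("pics/w1c.png",cv2.resize(c["frame"][v0:v0+200,u0:u0+260],None,fx=3,fy=3,interpolation=cv2.INTER_CUBIC))
E
```

```text
3.25 [ 0.6525052  -0.11605345  0.22209052] [ 0.011 -0.049  0.066  0.002 -0.002  0.004]
292.0735690544753 111.15091531797114
162 1
```

View pics/w1c.png

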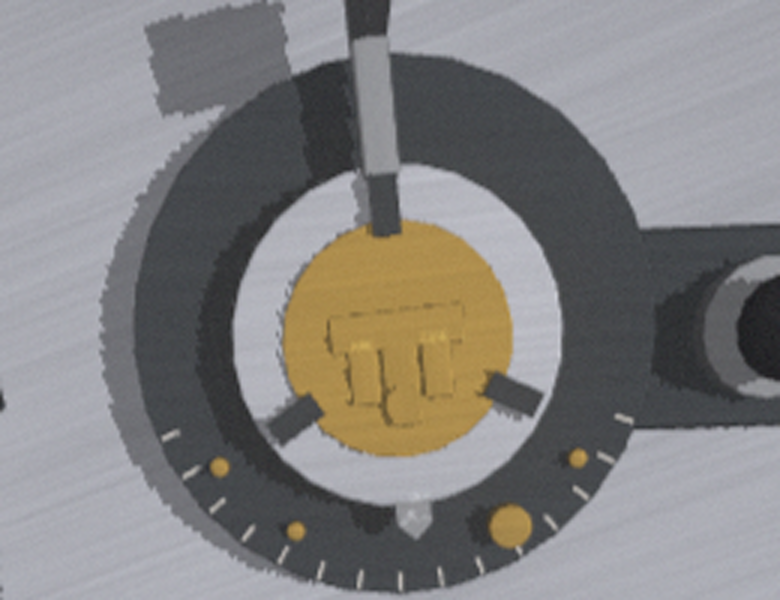

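The crop shows the ring rim centred near (397,334), the pointer tip at (415,537), the large stud at (510,526) and the lever root at (387,205). Next I'll turn these into angles.

```bash
python3 - <<'E'
from h import *
import pickle; c=pickle.load(open("w1.pkl","rb"))
P=lambda x,y,z: ray(c,((x+.5)/3-.5+162,(y+.5)/3-.5+1),z)
# ring outer rim on plane z=.046: fit circle
pts=np.array([P(*p,.046)[:2] for p in [(233,325),(562,330),(440,167),(330,178),(270,440),(520,450),(350,500),(455,498),(240,270),(548,255)]])
A=np.c_[2*pts,np.ones(len(pts))];x=np.linalg.lstsq(A,(pts**2).sum(1),rcond=None)[0];C=x[:2];print("ring C",C.round(4),"R",np.sqrt(x[2]+C@C).round(4))
pts=np.array([P(*p,.025)[:2] for p in [(135,325),(640,235),(400,592),(400,54),(560,110),(480,573),(225,118),(180,465)]])
A=np.c_[2*pts,np.ones(len(pts))];x=np.linalg.lstsq(A,(pts**2).sum(1),rcond=None)[0];D=x[:2];print("disc C",D.round(4),"R",np.sqrt(x[2]+D@D).round(4))
for n,p in dict(pointer=(415,537,.042),large=(510,526,.035),s1=(220,467,.031),s2=(296,531,.031),s3=(578,458,.031),lever_in=(387,205,.046),lever=(375,105,.05),leverend=(371,40,.05)).items():
    q=P(*p)[:2]; 
    for K in (C,D): d=q-K; print(n,q.round(4),"r",np.linalg.norm(d).round(4),"az",np.degrees(np.arctan2(d[1],d[0])).round(1))
E
```

```text
ring C [ 0.5917 -0.0762] R 0.055
disc C [ 0.591  -0.0759] R 0.0904
pointer [ 0.6566 -0.0923] r 0.0669 az -14.0
pointer [ 0.6566 -0.0923] r 0.0675 az -14.1
large [ 0.6658 -0.0592] r 0.0761 az 12.9
large [ 0.6658 -0.0592] r 0.0767 az 12.6
s1 [ 0.6112 -0.1494] r 0.0757 az -75.1
s1 [ 0.6112 -0.1494] r 0.0761 az -74.7
s2 [ 0.642  -0.1322] r 0.0753 az -48.0
s2 [ 0.642  -0.1322] r 0.0759 az -47.8
s3 [ 0.6517 -0.0287] r 0.0765 az 38.4
s3 [ 0.6517 -0.0287] r 0.0769 az 37.9
lever_in [ 0.5507 -0.0656] r 0.0423 az 165.5
lever_in [ 0.5507 -0.0656] r 0.0416 az 165.6
lever [ 0.5227 -0.0597] r 0.071 az 166.6
lever [ 0.5227 -0.0597] r 0.0703 az 166.7
leverend [ 0.5053 -0.0548] r 0.089 az 166.1
leverend [ 0.5053 -0.0548] r 0.0883 az 166.2
```

{"fn": "drive_tool", "kwargs": {
  "steps": [
    [0.05,0.016,0,-2,1],
    [0.1,0.031,0,-4,1],
    [0.15,0.046,0,-6,1],
    [0.181,0.056,0,-6,1],
    [0.181,0.056,0,-6,1]
  ]
}}

```text
time: 3.8
tool_pos: [0.4949, 0.0015, 0.2238]
orientation: [-0.001, 0.12, 0.993, 0.0]
ft_force: [-0.8, -0.0, 0.1]
opening: 0.0006
gripper_force: 0.0
```

{"fn": "drive_tool", "kwargs": {
  "steps": [
    [0,0,0.05,0,1],
    [0,0,0.1,0,1],
    [0,0,0.14,0,1],
    [0,0,0.162,0,1],
    [0,0,0.162,0,1]
  ]
}}

```text
time: 4.3
tool_pos: [0.4981, -0.0013, 0.0594]
orientation: [-0.002, 0.121, 0.993, 0.0]
ft_force: [0.7, 1.1, 1.4]
opening: 0.0004
gripper_force: 0.0
```

```bash
cat > plan.py <<'E'
from h import *
import sys
C=np.array([.5915,-.076])
s=readout.state();q=s["orientation"];R=Ro.from_quat(q[[1,2,3,0]]).as_matrix()
az=np.degrees(np.arctan2(R[1,0],R[0,0]));p=s["tool_pos"];print(s["time"],p.round(4),"az",az.round(2))
def goal(th,off,r=.105):  # TCP when lever azimuth th (deg), tangential offset off behind
    a=np.radians(th);return C+r*np.array([np.cos(a),np.sin(a)])-off*np.array([-np.sin(a),np.cos(a)])
for th in map(float,sys.argv[2:]):
    g=goal(th,float(sys.argv[1]));d=np.r_[g,p[2]]-p;print(th,(R.T@d).round(4),"spin",round((az-th+180)%360-180,2))
E
python3 plan.py .0195 166 170 175 180 185 190 192.8
```

```text
4.3 [ 0.4981 -0.0013  0.0594] az 166.11
166.0 [-0.0037 -0.0304 -0.    ] spin 0.11
170.0 [-0.0025 -0.0378  0.    ] spin -3.89
175.0 [-0.0019 -0.0471  0.    ] spin -8.89
180.0 [-0.002  -0.0564  0.    ] spin -13.89
185.0 [-0.003  -0.0657  0.    ] spin -18.89
190.0 [-0.0047 -0.0748  0.    ] spin -23.89
192.8 [-0.0061 -0.0799  0.    ] spin -26.69
```

{"fn": "drive_tool", "kwargs": {
  "steps": [
    [-0.002,-0.012,0,0,1],
    [-0.003,-0.024,0,0,1],
    [-0.003,-0.03,0,0,1],
    [-0.0025,-0.034,0,-2,1],
    [-0.0025,-0.038,0,-4,1]
  ]
}}

```text
time: 4.8
tool_pos: [0.494, -0.0403, 0.0622]
orientation: [0.001, 0.086, 0.996, 0.0]
ft_force: [0.3, 2.8, 0.6]
opening: 0.0006
gripper_force: 1.4
```

```bash
python3 plan.py .0195 171 173 175 177 180 183 186 188 190
```

```text
4.8 [ 0.494  -0.0403  0.0622] az 170.08
171.0 [ 0.0031 -0.0005 -0.    ] spin -0.92
173.0 [ 0.0036 -0.0042 -0.    ] spin -2.92
175.0 [ 0.0041 -0.0079 -0.    ] spin -4.92
177.0 [ 0.0044 -0.0116 -0.    ] spin -6.92
180.0 [ 0.0046 -0.0172 -0.    ] spin -9.92
183.0 [ 0.0045 -0.0228 -0.    ] spin -12.92
186.0 [ 0.0041 -0.0284 -0.    ] spin -15.92
188.0 [ 0.0037 -0.0321 -0.    ] spin -17.92
190.0 [ 0.0031 -0.0358 -0.    ] spin -19.92
```

{"fn": "drive_tool", "kwargs": {
  "steps": [
    [0.001,-0.004,0,-3,1],
    [0.002,-0.008,0,-5,1],
    [0.002,-0.012,0,-7,1],
    [0.003,-0.016,0,-9,1],
    [0.003,-0.02,0,-11,1]
  ]
}}

```text
time: 5.3
tool_pos: [0.488, -0.0594, 0.0622]
orientation: [0.001, -0.01, 1.0, -0.0]
ft_force: [0.9, 2.7, 1.1]
opening: 0.0002
gripper_force: 1.3
```

```bash
python3 plan.py .0195 183 186 188 190 191 192.8
```

```text
5.3 [ 0.488  -0.0594  0.0622] az -178.89
183.0 [ 0.0024 -0.0025 -0.    ] spin -1.89
186.0 [ 0.0031 -0.0081 -0.    ] spin -4.89
188.0 [ 0.0034 -0.0118 -0.    ] spin -6.89
190.0 [ 0.0036 -0.0155 -0.    ] spin -8.89
191.0 [ 0.0036 -0.0174 -0.    ] spin -9.89
192.8 [ 0.0036 -0.0207 -0.    ] spin -11.69
```

{"fn": "drive_tool", "kwargs": {
  "steps": [
    [0.002,-0.004,0,-2,1],
    [0.003,-0.008,0,-4,1],
    [0.003,-0.012,0,-6,1],
    [0.003,-0.014,0,-8,1],
    [0.003,-0.014,0,-8,1]
  ]
}}

```text
time: 5.8
tool_pos: [0.4848, -0.0735, 0.062]
orientation: [0.001, -0.079, 0.997, -0.0]
ft_force: [-0.1, 0.7, 0.3]
opening: 0.0004
gripper_force: 0.0
```

```bash
python3 plan.py .0195 189 190 191 192.8; python3 - <<'E'
from h import *
c=capture("top");cv2.imwrite("pics/top2.png",cv2.resize(c["frame"][160:270,215:365],None,fx=5,fy=5,interpolation=cv2.INTER_CUBIC))
E
```

```text
5.8 [ 0.4848 -0.0735  0.062 ] az -170.94
189.0 [ 0.      0.0004 -0.    ] spin 0.06
190.0 [ 0.0003 -0.0015  0.    ] spin -0.94
191.0 [ 0.0006 -0.0033  0.    ] spin -1.94
192.8 [ 0.0011 -0.0066  0.    ] spin -3.74
```

View pics/top2.png

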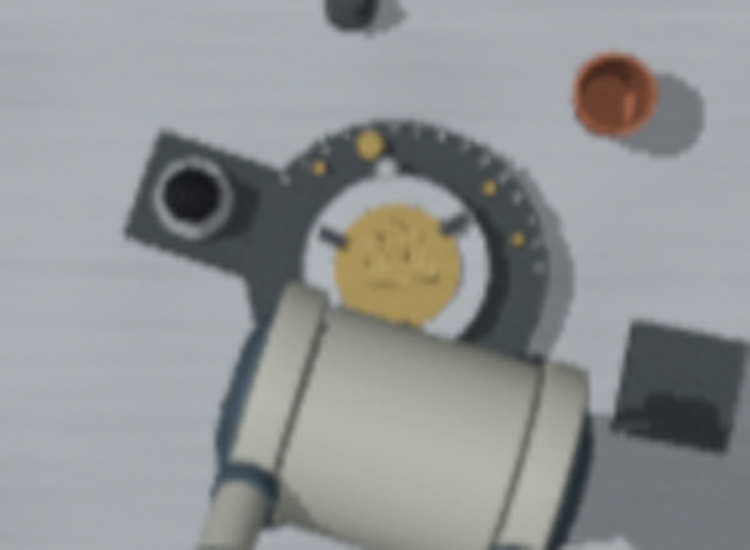

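The top view shows the pointer tip at (385,162), the ring centre at (397,268) and the stud at (370,146). About 6° remain.

{"fn": "drive_tool", "kwargs": {
  "steps": [
    [0.0005,-0.003,0,-1,1],
    [0.001,-0.005,0,-2,1],
    [0.001,-0.007,0,-3,1],
    [0.001,-0.0085,0,-3.5,1],
    [0.001,-0.0085,0,-3.5,1]
  ]
}}

```text
time: 6.35
tool_pos: [0.485, -0.0816, 0.0611]
orientation: [-0.0, -0.11, 0.994, -0.0]
ft_force: [0.2, 0.7, 0.1]
opening: 0.0003
gripper_force: 0.2
```

{"fn": "drive_tool", "kwargs": {
  "steps": [
    [0,0.012,0,0,1],
    [0,0.03,0,0,1],
    [0,0.03,-0.04,0,1],
    [0,0.03,-0.09,0,1],
    [0,0.03,-0.13,0,1]
  ]
}}

```text
time: 6.85
tool_pos: [0.4783, -0.0512, 0.1933]
orientation: [0.0, -0.11, 0.994, -0.0]
ft_force: [1.6, -0.7, -0.7]
opening: 0.0008
gripper_force: 0.0
```

```bash
python3 - <<'E'
from h import *
s=readout.state();R=Ro.from_quat(s["orientation"][[1,2,3,0]]).as_matrix();p=s["tool_pos"]
print(s["time"],p,R.T@(np.array([.6525,-.116,.222])-p),np.degrees(np.arctan2(R[1,0],R[0,0])))
E
```

```text
6.85 [ 0.47827377 -0.05116912  0.19331048] [-0.15590655 -0.10126796 -0.02861575] -167.40543197447545
```

{"fn": "drive_tool", "kwargs": {
  "steps": [
    [-0.03,-0.02,-0.03,6,1],
    [-0.07,-0.045,-0.03,13,1],
    [-0.11,-0.07,-0.03,20,1],
    [-0.156,-0.1,-0.03,27,1],
    [-0.156,-0.1,-0.03,30,1]
  ]
}}

```text
time: 7.35
tool_pos: [0.6566, -0.1166, 0.2201]
orientation: [0.001, 0.154, 0.988, -0.0]
ft_force: [-1.1, 0.4, 0.3]
opening: 0.0007
gripper_force: 0.0
```

```bash
cat > meas.py <<'E'
from h import *
import sys
s,c=wcap();print(s["time"],s["tool_pos"].round(4),s["joint_vel"].round(3))
f=c["frame"];C=np.array([.5915,-.076]);hsv=cv2.cvtColor(f,cv2.COLOR_BGR2HSV)
# rectify about the holder axis: plane z=.044, 0.25 mm/px, up = +x, left = +y
N=760;g=np.arange(N)
X=C[0]+(N/2-g)*.00025;Y=C[1]+(N/2-g)*.00025
def rect(z):
    H=np.array([[X[0],Y[0]],[X[0],Y[-1]],[X[-1],Y[-1]],[X[-1],Y[0]]])
    src=np.float32([proj(c,[a,b,z]) for a,b in H]);M=cv2.getPerspectiveTransform(src,np.float32([[0,0],[N-1,0],[N-1,N-1],[0,N-1]]))
    return cv2.warpPerspective(f,M,(N,N),flags=cv2.INTER_CUBIC)
cv2.imwrite(f"pics/{sys.argv[1]}.png",rect(.044)[:600])
m=cv2.inRange(hsv,(10,90,60),(35,255,255));n,l,st,ce=cv2.connectedComponentsWithStats(m)
for i in range(1,n):
    if st[i,4]>8:
        z=.035 if st[i,4]<600 else .046
        q=ray(c,ce[i],z)[:2]-C;r=np.linalg.norm(q)
        if r<.1: print(st[i,4],ce[i].round(1),"r",r.round(4),"az",np.degrees(np.arctan2(q[1],q[0])).round(2),"xy",(q+C).round(4))
E
python3 meas.py rect1
```

```text
7.35 [ 0.6566 -0.1166  0.2201] [ 0.003  0.015 -0.009  0.003  0.046  0.454]
4693 [296.3 109.3] r 0.0009 az -175.46 xy [ 0.5906 -0.0761]
34 [234.7 150.5] r 0.0755 az -75.25 xy [ 0.6107 -0.149 ]
36 [355.1 152. ] r 0.0753 az 38.06 xy [ 0.6508 -0.0296]
163 [331.5 174. ] r 0.0761 az 12.7 xy [ 0.6657 -0.0593]
32 [259.7 173. ] r 0.0747 az -48.28 xy [ 0.6412 -0.1318]
```

View pics/rect1.png

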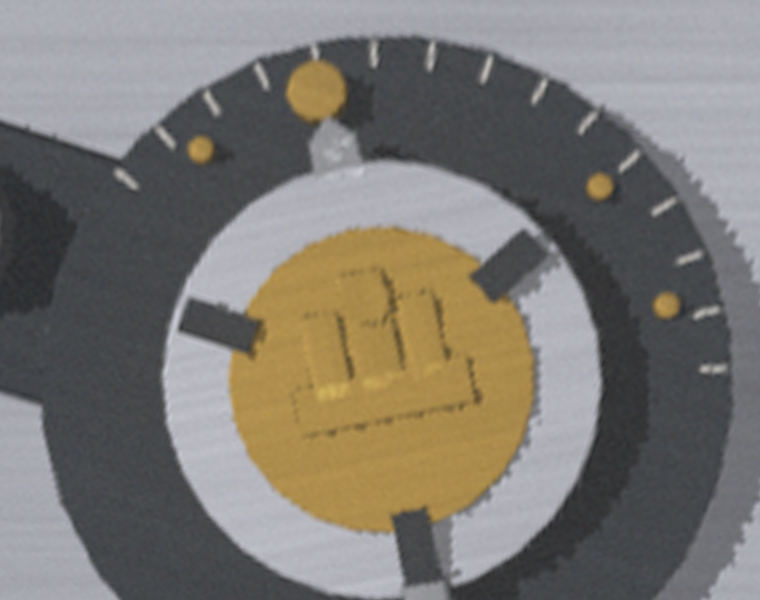

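```bash
cat > ang.py <<'E'
import cv2,numpy as np,sys
f=cv2.imread(sys.argv[1]);g=cv2.cvtColor(f,cv2.COLOR_BGR2GRAY);hsv=cv2.cvtColor(f,cv2.COLOR_BGR2HSV)
# ring centre from rim: bright unsaturated->dark edge along rays, left/right/top
pts=[]
for a in np.radians(np.r_[20:80:3,100:160:3,-30:0:3,180:215:3]):
    r=np.arange(190,245,.5);x=380+r*np.cos(a);y=380-r*np.sin(a)
    if y.max()>598: continue
    v=cv2.remap(g,x.astype(np.float32)[None],y.astype(np.float32)[None],1)[0].astype(float)
    d=cv2.GaussianBlur(np.gradient(v)[None],(15,1),3)[0];k=d.argmin()
    if d[k]<-3: pts.append((x[k],y[k]))
pts=np.array(pts)
for _ in range(3):
    A=np.c_[2*pts,np.ones(len(pts))];s=np.linalg.lstsq(A,(pts**2).sum(1),rcond=None)[0];c=s[:2];R=np.sqrt(s[2]+c@c)
    e=np.hypot(*(pts-c).T)-R;pts=pts[abs(e)<max(2,1.5*np.std(e))]
print("centre",c,"R",R*.25,len(pts),e.std())
T=np.arange(-20,40,.1);out=[]
for r in np.arange(R+6,R+26,2):
    x=c[0]-r*np.sin(np.radians(T));y=c[1]-r*np.cos(np.radians(T))
    v=cv2.remap(g,x.astype(np.float32)[None],y.astype(np.float32)[None],1)[0]
    b=T[v>105];print(round(r*.25,1),b.size and (b.min().round(1),b.max().round(1),((b.min()+b.max())/2).round(2)))
m=cv2.inRange(hsv,(10,90,60),(35,255,255));n,l,st,ce=cv2.connectedComponentsWithStats(m)
for i in range(1,n):
    if 1500<st[i,4]<6000:
        q=c-ce[i];print("stud on z=.044 plane",st[i,4],np.degrees(np.arctan2(q[0],q[1])),np.hypot(*q)*.25)
E
python3 ang.py pics/rect1.png
```

```text
centre [381.68307046 379.34290347] R 54.72726781278924 59 0.5838294362666558
56.2 (np.float64(5.5), np.float64(18.0), np.float64(11.75))
56.7 (np.float64(5.7), np.float64(18.0), np.float64(11.85))
57.2 (np.float64(5.9), np.float64(17.9), np.float64(11.9))
57.7 (np.float64(5.8), np.float64(17.9), np.float64(11.85))
58.2 (np.float64(5.8), np.float64(17.8), np.float64(11.8))
58.7 (np.float64(5.8), np.float64(17.6), np.float64(11.7))
59.2 (np.float64(6.0), np.float64(17.7), np.float64(11.85))
59.7 (np.float64(6.1), np.float64(17.6), np.float64(11.85))
60.2 (np.float64(6.2), np.float64(17.6), np.float64(11.9))
60.7 (np.float64(6.2), np.float64(17.5), np.float64(11.85))
stud on z=.044 plane 2911 12.765032040372452 73.90036729116018
```

```bash
cat > go.py <<'E'
from h import *
import sys
t=np.array(list(map(float,sys.argv[1:4])));a=float(sys.argv[4])
s=readout.state();R=Ro.from_quat(s["orientation"][[1,2,3,0]]).as_matrix();p=s["tool_pos"];az=np.degrees(np.arctan2(R[1,0],R[0,0]))
print(s["time"],p.round(4),az.round(2),"->",(R.T@(t-p)).round(4),"spin",round((az-a+180)%360-180,2))
E
python3 go.py .479 -.055 .21 193
```

```text
7.4 [ 0.6549 -0.116   0.2199] 162.19 -> [0.1861 0.0042 0.0099] spin -30.81
```

{"fn": "drive_tool", "kwargs": {
  "steps": [
    [0.045,0.001,0.01,-7,1],
    [0.09,0.002,0.01,-14,1],
    [0.135,0.003,0.01,-21,1],
    [0.175,0.004,0.01,-28,1],
    [0.186,0.004,0.01,-31,1]
  ]
}}

```text
time: 7.9
tool_pos: [0.4713, -0.0539, 0.211]
orientation: [-0.001, -0.122, 0.993, 0.001]
ft_force: [-0.0, 0.2, 0.0]
opening: 0.0004
gripper_force: 0.0
```

```bash
python3 go.py .479 -.055 .061 193
```

```text
7.9 [ 0.4713 -0.0539  0.211 ] -166.02 -> [-0.0076 -0.0031  0.15  ] spin 0.98
```

{"fn": "drive_tool", "kwargs": {
  "steps": [
    [0,0,0.05,0,1],
    [0,0,0.1,0,1],
    [0,0,0.13,0,1],
    [0,0,0.15,0,1],
    [0,0,0.15,0,1]
  ]
}}

```text
time: 8.4
tool_pos: [0.4739, -0.055, 0.0593]
orientation: [-0.002, -0.119, 0.993, 0.001]
ft_force: [-0.2, -0.6, 0.7]
opening: 0.0004
gripper_force: 0.0
```

```bash
python3 go.py .485 -.0806 .061 193;python3 go.py .485 -.0837 .061 193
```

```text
8.4 [ 0.4739 -0.055   0.0593] -166.35 -> [-0.0047 -0.0274 -0.0018] spin 0.65
8.4 [ 0.4739 -0.055   0.0593] -166.35 -> [-0.004  -0.0305 -0.0018] spin 0.65
```

{"fn": "drive_tool", "kwargs": {
  "steps": [
    [-0.003,-0.012,0,0,1],
    [-0.004,-0.02,0,0,1],
    [-0.004,-0.025,0,0,1],
    [-0.004,-0.026,0,0,1],
    [-0.004,-0.026,0,0,1]
  ]
}}

```text
time: 8.9
tool_pos: [0.4865, -0.0809, 0.0616]
orientation: [0.0, -0.118, 0.993, -0.0]
ft_force: [-0.0, -0.2, -0.6]
opening: 0.0004
gripper_force: 0.0
```

```bash
python3 go.py .485 -.0837 .061 193
```

```text
8.9 [ 0.4865 -0.0809  0.0616] -166.46 -> [ 0.0021 -0.0024  0.0006] spin 0.54
```

{"fn": "drive_tool", "kwargs": {
  "steps": [
    [0,-0.001,0,0,1],
    [0,-0.002,0,0,1],
    [0,-0.0025,0,0,1],
    [0,-0.0025,0,0,1],
    [0,-0.0025,0,0,1]
  ]
}}

```text
time: 9.4
tool_pos: [0.4867, -0.0828, 0.0611]
orientation: [-0.0, -0.118, 0.993, 0.0]
ft_force: [-1.1, 2.0, 1.7]
opening: 0.0008
gripper_force: 1.2
```

{"fn": "drive_tool", "kwargs": {
  "steps": [
    [0,0.012,0,0,1],
    [0,0.03,0,0,1],
    [0,0.03,-0.04,0,1],
    [0,0.03,-0.09,0,1],
    [0,0.03,-0.14,0,1]
  ]
}}

```text
time: 9.9
tool_pos: [0.4791, -0.0528, 0.2026]
orientation: [-0.001, -0.118, 0.993, 0.0]
ft_force: [1.0, -0.4, -0.3]
opening: 0.0005
gripper_force: 0.0
```

```bash
python3 go.py .6545 -.116 .221 162
```

```text
9.9 [ 0.4791 -0.0528  0.2026] -166.4 -> [-0.1556 -0.1026 -0.0186] spin 31.6
```

{"fn": "drive_tool", "kwargs": {
  "steps": [
    [-0.03,-0.02,-0.02,7,1],
    [-0.07,-0.045,-0.02,14,1],
    [-0.11,-0.07,-0.02,21,1],
    [-0.15,-0.097,-0.02,28,1],
    [-0.156,-0.102,-0.02,31,1]
  ]
}}

```text
time: 10.4
tool_pos: [0.6592, -0.1171, 0.2202]
orientation: [0.001, 0.154, 0.988, -0.0]
ft_force: [-1.0, 0.2, -1.1]
opening: 0.0005
gripper_force: 0.0
```

{"fn": "drive_tool", "kwargs": {
  "steps": [
    [0,0,0,0,1],
    [0,0,0,0,1]
  ]
}}

```text
time: 10.6
tool_pos: [0.6546, -0.1155, 0.2207]
orientation: [-0.001, 0.15, 0.989, 0.0]
ft_force: [-0.1, 0.1, -0.5]
opening: 0.0003
gripper_force: 0.0
```

```bash
python3 meas.py rect2; python3 ang.py pics/rect2.png; python3 - <<'E'
from h import *
for n in ("top","scene"):
    c=capture(n)
    for m in nets.masks_of(c,"plunger_top")[:2]: print(n,m["p"],cen(m),ray(c,cen(m),.05).round(4))
    hs=c["frame"].max(2); u=proj(c,[.632,.047,.05]).round().astype(int)
    a=hs[u[1]-9:u[1]+10,u[0]-9:u[0]+10]; k,l,st,ce=cv2.connectedComponentsWithStats((a<32).astype(np.uint8))
    for i in range(1,k): 
        if st[i,4]>10: print(st[i],ce[i]+u-9,ray(c,ce[i]+u-9,.051).round(4))
E
```

```text
10.6 [ 0.6546 -0.1155  0.2207] [-0.    -0.018  0.012  0.001  0.001 -0.003]
4636 [296.3 112.3] r 0.0009 az -173.95 xy [ 0.5906 -0.0761]
32 [234.7 152.6] r 0.0753 az -75.35 xy [ 0.6106 -0.1489]
33 [354.5 155.2] r 0.0753 az 38.04 xy [ 0.6508 -0.0296]
167 [330.9 176.9] r 0.0761 az 12.72 xy [ 0.6657 -0.0592]
31 [259.3 175.3] r 0.0747 az -48.3 xy [ 0.6412 -0.1318]
centre [381.60722979 379.26862672] R 54.70383660428154 59 0.6035015140409893
56.2 (np.float64(6.4), np.float64(18.9), np.float64(12.65))
56.7 (np.float64(6.4), np.float64(18.9), np.float64(12.65))
57.2 (np.float64(6.3), np.float64(18.9), np.float64(12.6))
57.7 (np.float64(6.4), np.float64(18.8), np.float64(12.6))
58.2 (np.float64(6.6), np.float64(18.6), np.float64(12.6))
58.7 (np.float64(6.8), np.float64(18.6), np.float64(12.7))
59.2 (np.float64(6.9), np.float64(18.6), np.float64(12.75))
59.7 (np.float64(7.0), np.float64(18.5), np.float64(12.75))
60.2 (np.float64(7.0), np.float64(18.4), np.float64(12.7))
60.7 (np.float64(6.9), np.float64(18.4), np.float64(12.65))
stud on z=.044 plane 2927 12.775549156752156 73.8300806544282
top 0.26 [295.80853278 213.42039542] [ 0.5872 -0.0829  0.05  ]
[ 7  7  7  8 28] [254.53571429 198.07142857] [0.6298 0.0415 0.051 ]
scene 0.52 [296.33333333 250.21333333] [0.6311 0.0464 0.05  ]
scene 0.4 [266.3301946  213.58066541] [ 0.585  -0.0753  0.05  ]
[  3   3  14  13 145] [296.4        250.64137931] [0.6326 0.0475 0.051 ]
```

The pointer is within about 0.3° of the stud. Now the plunger.

```bash
python3 go.py .632 .0472 .09 162
```

```text
10.85 [ 0.6549 -0.1159  0.2216] 162.62 -> [0.0706 0.1489 0.1316] spin 0.62
```

{"fn": "drive_tool", "kwargs": {
  "steps": [
    [0.023,0.05,0,0,1],
    [0.047,0.1,0,0,1],
    [0.07,0.149,0.03,0,1],
    [0.07,0.149,0.07,0,1],
    [0.07,0.149,0.11,0,1]
  ]
}}

```text
time: 11.35
tool_pos: [0.6327, 0.0498, 0.1108]
orientation: [0.001, 0.15, 0.989, 0.0]
ft_force: [0.4, -0.9, -0.2]
opening: 0.0005
gripper_force: 0.0
```

{"fn": "drive_tool", "kwargs": {
  "steps": [
    [0,0,0.02,0,1],
    [0,0,0.03,0,1],
    [0,0,0.04,0,1],
    [0,0,0.04,0,1]
  ]
}}

```text
time: 11.75
tool_pos: [0.6332, 0.0466, 0.071]
orientation: [-0.0, 0.152, 0.988, -0.0]
ft_force: [-0.6, 0.5, 0.4]
opening: 0.0005
gripper_force: 0.0
```

```bash
python3 go.py .632 .0472 .042 162
```

```text
11.75 [0.6332 0.0466 0.071 ] 162.56 -> [0.0013 0.0002 0.029 ] spin 0.56
```

{"fn": "drive_tool", "kwargs": {
  "steps": [
    [0.001,0,0.008,0,1],
    [0.001,0,0.014,0,1],
    [0.001,0,0.018,0,1],
    [0.001,0,0.022,0,1],
    [0.001,0,0.025,0,1]
  ]
}}

```text
time: 12.25
tool_pos: [0.6324, 0.0471, 0.0461]
orientation: [0.0, 0.151, 0.988, -0.0]
ft_force: [-2.3, -0.7, 4.7]
opening: 0.0005
gripper_force: 2.4
```

{"fn": "drive_tool", "kwargs": {
  "steps": [
    [0,0,0.001,0,1],
    [0,0,0.002,0,1],
    [0,0,0.003,0,1],
    [0,0,0.004,0,1],
    [0,0,0.004,0,1]
  ]
}}

```text
time: 12.75
tool_pos: [0.6324, 0.047, 0.0422]
orientation: [0.0, 0.151, 0.988, -0.0]
ft_force: [-0.8, -0.5, 4.6]
opening: 0.0004
gripper_force: 2.3
```

Friction only so far; I'll press until the stop shows in the force.

{"fn": "drive_tool", "kwargs": {
  "steps": [
    [0,0,0.0005,0,1],
    [0,0,0.001,0,1],
    [0,0,0.0015,0,1],
    [0,0,0.0015,0,1]
  ]
}}

```text
time: 13.15
tool_pos: [0.6325, 0.0471, 0.042]
orientation: [0.0, 0.151, 0.988, 0.0]
ft_force: [-7.8, -2.7, 26.1]
opening: 0.0004
gripper_force: 13.2
```

It has reached the stop (26 N, z not advancing). I'll lift clear and check.

{"fn": "drive_tool", "kwargs": {
  "steps": [
    [0,0,-0.02,0,1],
    [0,0,-0.06,0,1],
    [0,0,-0.11,0,1],
    [0,0,-0.15,0,1],
    [0,0,-0.18,0,1]
  ]
}}

```text
time: 13.65
tool_pos: [0.6329, 0.0472, 0.2235]
orientation: [0.001, 0.151, 0.988, 0.0]
ft_force: [0.8, -0.4, -0.2]
opening: 0.0005
gripper_force: 0.0
```

{"fn": "drive_tool", "kwargs": {
  "steps": [
    [-0.024,-0.05,0,0,1],
    [-0.047,-0.1,0,0,1],
    [-0.07,-0.149,0,0,1],
    [-0.07,-0.149,0,0,1],
    [-0.07,-0.149,0,0,1]
  ]
}}

```text
time: 14.15
tool_pos: [0.6545, -0.1182, 0.2202]
orientation: [-0.0, 0.153, 0.988, 0.0]
ft_force: [-0.6, 0.8, -0.6]
opening: 0.0009
gripper_force: 0.0
```

```bash
python3 meas.py rect3; python3 ang.py pics/rect3.png | tail -5; python3 - <<'E'
from h import *
c=capture("scene");cv2.imwrite("pics/scene3.png",cv2.resize(c["frame"][110:330,100:340],None,fx=2.5,fy=2.5,interpolation=cv2.INTER_CUBIC))
E
```

```text
14.15 [ 0.6545 -0.1182  0.2202] [ 0.055 -0.013  0.025  0.013 -0.002  0.028]
4666 [298.6 111.3] r 0.0009 az -177.25 xy [ 0.5906 -0.076 ]
36 [236.9 152. ] r 0.0753 az -75.34 xy [ 0.6106 -0.1488]
37 [357. 154.] r 0.0753 az 38.07 xy [ 0.6508 -0.0296]
166 [333.5 175.9] r 0.0761 az 12.73 xy [ 0.6658 -0.0592]
32 [261.5 174.5] r 0.0747 az -48.45 xy [ 0.641  -0.1319]
59.2 (np.float64(6.8), np.float64(18.4), np.float64(12.6))
59.7 (np.float64(6.8), np.float64(18.4), np.float64(12.6))
60.2 (np.float64(6.9), np.float64(18.4), np.float64(12.65))
60.7 (np.float64(7.1), np.float64(18.4), np.float64(12.75))
stud on z=.044 plane 2923 12.67977913648233 73.8190677164292
```

View pics/scene3.png

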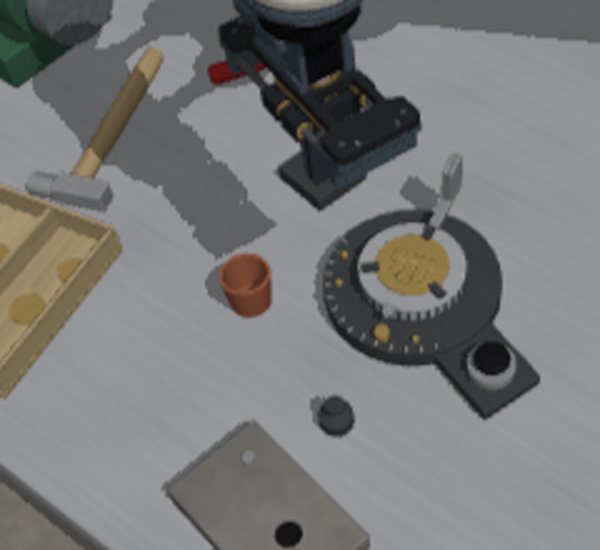

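The pointer at (388,312) aims at the large stud at (382,332). The plunger at (490,358) sits low in its boss, the tools are where they were, and the gripper is clear. Handing in.

```bash
python3 -c "
from rig import manip
print(manip.finish_job())"
```

```text
the job is handed in; nothing more can be done
None
```

I turned the ring until its pointer was about 0.3° from the middle of the large stud by my camera measurement, then pressed the lock plunger down to its stop. The arm is clear, no loose tools were disturbed, and I handed the job in at about 14 s.

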